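# Index the carving turntable and start its lock bolt

## Task

Turn the carved head on to its next station: lift the turntable's sprung index plunger by its black knob, swing the turntable anticlockwise (seen from above) to the very next hole and let the plunger drop fully home. Then start the T-handled lock bolt: turn it backward (anticlockwise) until you feel it drop off its thread, turn it forward (clockwise) one full turn from there, and finish with the gripper closed on the T-bar, still holding the started bolt. Keep off the carving, and leave the tools and other things on the bench where they lie.

Things in the scene. Friction and masses are not known exactly. Their poses are not given: they have to be found in the camera images.
- stand: Carver's turntable bolted to the bench: green base with a steel index plate 290 mm across (top 30 mm above the bench, six holes 60 degrees apart). Origin on the turning axis at bench height; its -y points to the lock bolt, 175 mm from the axis. Steel clamp strap (36 mm wide, top at 76 mm) and bronze threaded boss stand round the bolt.
- turn_axis (a point): Point on the vertical turning axis, 30 mm above the bench. Round it turn, as one, an aluminium platter 190 mm across (top at 58 mm), the carving on it, and a short radial arm carrying the sprung index plunger.
- head (a joint): Angle of the platter, rad: 0 at the hole it starts in, grows anticlockwise seen from above; the very next hole anticlockwise is at 1.047. The bearing is stiff (about 2 N at the knob) and the platter stays where it is left. End stops at -0.4 and 1.5. Locked in a hole it has about 0.012 rad of play either way.
- plunger_knob (a point): Centre of the upright round black knob (30 mm across, 25 mm high) on top of the plunger, 125 mm from the turning axis, 92 mm above the bench when home; moves with platter and plunger. Below it a steel guide 22 mm across, top at 74 mm. Clear all round and above; the carving comes no nearer than 70 mm.
- plunger (a joint): Lift of the plunger, m: 0 fully home in a hole, 0.012 at the upper stop; its round-nosed 10 mm pin is clear of the hole above 0.008. The spring pulls down with 4 N when home, 8 N at the top. Lift by gripping the knob, carry it round, let go over the next hole. Let go early, the pin rides on the plate at 0.008 and snaps in by itself over the hole.
- carving: Bearded head carved in light wood, hair and beard darker, 160 mm tall and up to 110 mm across, in the middle of the platter; its top is 226 mm above the bench. Origin at its underside. Not to be touched (a push of more than 2 N counts).
- tbar: T-bar of the lock bolt: level round steel bar, 14 mm thick, 110 mm long, 19 mm balls at its ends. Origin at its middle, on the bolt's vertical axis; x along the bar, z up. Starts about 130 mm above the bench. From its middle a 17 mm neck goes down to a 36 mm collar, 20 mm below the bar's centre line. Turn it between loosely set fingers over its middle, or push an end round.
- bolt_turn (a joint): Angle of the bolt, rad, not wrapped: grows turned backward (anticlockwise from above), falls turned forward. 0: bar parallel to the stand's x axis. Starts at -0.3 to 0.5, loose on the end of its thread; the drop comes 1 to 3.5 rad backward of the start, exactly where is not known. Turns easily (0.03 N m), stays where left; the strap keeps it upright.
- bolt_height (a joint): Height of the bolt, m; 0 just after the drop. Right-hand thread, 8 mm pitch. Turned backward it first rises at 8 mm a turn to 0.008, then falls 8 mm at once by its own weight (0.65 kg) if the hand is loose; a firm grip holds it up. Turned backward on it climbs again. Forward from the drop it sinks 8 mm a turn: -0.008 after one turn. Stops: 0.010, -0.017.
- gouge_near: Carving gouge with a dark handle, lying beside the turntable's base, on the robot's side, about 215 mm long. Leave it where it is.
- gouge_side: Carving gouge with an ochre handle, lying to the robot's right, about 235 mm long. Leave it where it is.
- wedge: Light wooden wedge block 90 x 34 x 22 mm beside the clamp strap. Leave it where it is.
- mallet: Round wooden mallet lying on the right, 72 mm head. Leave it where it is.
- glue_pot: Jar with an orange lid, 64 mm across, 85 mm tall. Leave it where it is.
- blue_case: Small blue case 75 x 50 x 24 mm on the left. Leave it where it is.
- plaster_head: Small white plaster head, 100 mm tall, 60 mm wide, on the left. Leave it where it is.

How it is judged:
By the outcome, as a careful person would: the job done as asked, in the order asked, and still so for the second after the job is handed in, while the arm keeps its last pose, push and grip.
It also fails if it takes over 72 s, if anything falls off the work surface, if the arm or the gripper's body presses on something with over 40 N, if the wrist force passes 120 N, or if a joint passes its speed limit or range.

## Robot

A 6-joint arm with a two-finger parallel gripper is mounted at the origin on the work surface. World frame = base frame: x ahead of the robot, y to its left, z up, the work surface at z = 0. Lengths are in mm, angles in rad, forces in N, time in s.
With the tool pointing down it reaches from about 375 to 975 mm from the base axis. Payload 3.8 kg.
Tool frame: the origin (TCP) lies at the centre of the arm's flange, where the gripper is bolted on; the fingertips stand 166 mm ahead of it and the grasp point (between the pads) lies 147 mm ahead of it; z points along the fingers, y is the direction in which the jaws open and shut (so a half turn about z gives the same grasp; the last joint's range is limited). The gripper opens to 88 mm and grips with 3 to 60 N. Pads are 18 mm wide; open, the fingers measure 123 mm over their backs; the gripper's body (75 mm by 187 mm) begins 45 mm behind the grasp point.
Start: joints at [1.287, 0.264, 1.604, -0, 1.274, -0.037], TCP at [164.902, 654.543, 404.706] pointing down, gripper open.
Joint ranges: [-2.63, 2.63], [-0.94, 2.18], [0.31, 2.57], [-1.31, 4.45], [0, 2.66], [-2.55, 2.55]. Speed limits (rad/s): [2.57, 2.57, 3.14, 3.14, 3.14, 3.14].

## Interface

Orientations are given as a unit quaternion [x, y, z, w].
In Python, from cell import manip gives the robot as it stands. The module is installed in compiled form; this text tells all that it offers. Calls block until the motion is done:
- manip.goto(position, orientation): joint-space move of the TCP to a pose.
- manip.line_to(position, attitude=None, max_speed=150, f_stop=None): straight line of the TCP; attitude=None keeps the orientation; max_speed is the mean speed in mm/s. With f_stop (N) it stops when the force on the tool has changed by that much, and returns True; else False.
- manip.move_j(angles): joint-space move.
- manip.move_gripper(opening, squeeze=None): finger opening in mm; squeeze is the grip in N (None keeps the last); returns when the fingers have stopped.
- manip.dwell(seconds).
- manip.solve_ik(position, orientation): joint angles nearest the present ones, or None.
- manip.get_obs(): the state.
- manip.capture(name): name is "side" or "top"; returns the picture (480x640x3 uint8, blue, green, red); there is no depth.
- manip.camera_model(name): a dict with "mtx" (3x3 intrinsics, pixels), "pose" (4x4, takes a point from camera to world coordinates). Camera axes: x right, y up, looking along -z (the intrinsics and any distortion apply to the point x, -y, -z); pixel columns grow to the right and rows downward; lengths in mm; the calibration is good to about 2 mm. A picture is of the moment at which its call begins. camera_model takes no time and is no camera call.
A pose or a line that the arm cannot do raises manip.MotionError and nothing moves.
- manip.hand_in(): hands the job in, once; it reports no verdict.
The state is a dict: "time_s": time; "q": joint angles; "joint_velocities": joint speeds; "effort": joint torques, N m; "tcp_pos": TCP position; "orientation": TCP orientation; "force": force on the tool from outside, world axes, zero at the start; "wrist_torque": the same for the moment, N m; "opening": finger opening in mm.
Only numpy, scipy, OpenCV 4.12 (cv2) and the standard library are available. Lean on these libraries where they do the work, as an engineer would, in place of code of your own. Each camera call takes 0.05 s, during which the arm holds its last target.

## Working session

There is one attempt and no reset: what is moved stays moved. The work goes in short steps, each a Python script; the robot and the scene stay as the last script left them, time stands still between calls to the robot, and variables do not carry over. Pictures are saved under pics/ and viewed, and the job is handed in when it is done.

```bash
mkdir -p pics; python3 - <<'E'
from cell import manip
import cv2
for n in("side","top"):
    im=manip.capture(n); cv2.imwrite(f"pics/{n}0.png",im)
    c=manip.camera_model(n); print(n,c)
print(manip.get_obs())
E
```

```text
side {'mtx': array([[576.22182336,   0.        , 316.33517314],
       [  0.        , 576.22182336, 238.8892949 ],
       [  0.        ,   0.        ,   1.        ]]), 'pose': array([[ 9.92709599e-01,  5.68342730e-02, -1.06289781e-01,
         4.20018625e+02],
       [-1.18342237e-01,  6.26879055e-01, -7.70076467e-01,
        -1.03198923e+03],
       [ 2.28641014e-02,  7.77040872e-01,  6.29034750e-01,
         9.58016776e+02],
       [ 0.00000000e+00,  0.00000000e+00,  0.00000000e+00,
         1.00000000e+00]])}
top {'mtx': array([[442.49523437,   0.        , 322.37783121],
       [  0.        , 442.49523437, 243.49525923],
       [  0.        ,   0.        ,   1.        ]]), 'pose': array([[ 1.32913324e-03,  9.81717843e-01, -1.90337358e-01,
         3.52272695e+02],
       [-9.99859046e-01,  4.49030670e-03,  1.61779503e-02,
         6.21551810e+01],
       [ 1.67368556e-02,  1.90289027e-01,  9.81585434e-01,
         1.17875664e+03],
       [ 0.00000000e+00,  0.00000000e+00,  0.00000000e+00,
         1.00000000e+00]])}
{'time_s': 0.1, 'q': array([ 1.28711698e+00,  2.64689114e-01,  1.60519478e+00,  1.28045864e-05,
        1.27369474e+00, -3.69181434e-02]), 'joint_velocities': array([ 0.00036756, -0.00153279, -0.00292718,  0.00053288, -0.00154694,
        0.00030936]), 'effort': array([-5.38093136e-04, -5.03626871e+01, -3.58070076e+01,  7.30978581e-02,
        2.33841810e-02, -2.50023788e-05]), 'tcp_pos': array([164.80866683, 654.27082109, 403.5275968 ]), 'orientation': array([ 1.23069614e-01,  9.92397543e-01, -9.79279268e-04, -1.64535167e-04]), 'force': array([ 0.21022279,  0.0035669 , -0.03211579]), 'wrist_torque': array([0.00681926, 0.02785061, 0.03191569]), 'opening': 88.22615661317369}
```

View pics/side0.png

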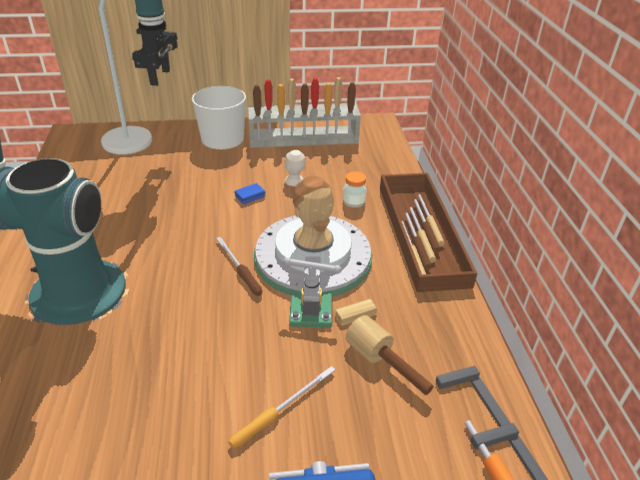

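View pics/top0.png

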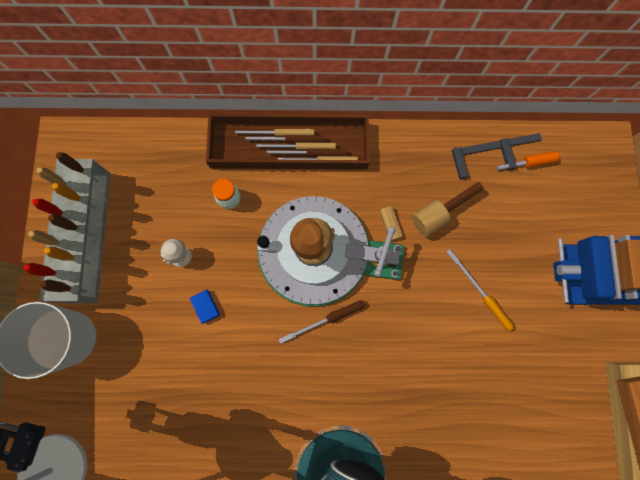

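```bash
cat > h.py <<'E'
import numpy as np, cv2
from cell import manip
def ray(n,u,v):
    c=manip.camera_model(n);K=c["mtx"];P=c["pose"]
    d=np.array([(u-K[0,2])/K[0,0],-(v-K[1,2])/K[1,1],-1.0])
    return P[:3,3],P[:3,:3]@d
def onz(n,u,v,z):
    o,d=ray(n,u,v);return o+d*(z-o[2])/d[2]
def tri(u1,v1,u2,v2):
    a,d=ray("side",u1,v1);b,e=ray("top",u2,v2)
    s=np.linalg.lstsq(np.stack([d,-e],1),b-a,rcond=None)[0]
    p,q=a+s[0]*d,b+s[1]*e
    return (p+q)/2,np.linalg.norm(p-q)
def proj(n,p):
    c=manip.camera_model(n);P=c["pose"];K=c["mtx"]
    q=P[:3,:3].T@(np.array(p)-P[:3,3]);q=q*[1,-1,-1];w=K@q;return w[:2]/w[2]
E
python3 - <<'E'
import cv2,numpy as np
from h import *
t=cv2.imread("pics/top0.png");s=cv2.imread("pics/side0.png")
a=cv2.resize(t[185:315,240:420],None,fx=4.4,fy=4.4,interpolation=cv2.INTER_CUBIC);cv2.imwrite("pics/tc.png",a)
a=cv2.resize(s[165:335,235:395],None,fx=3.5,fy=3.5,interpolation=cv2.INTER_CUBIC);cv2.imwrite("pics/sc.png",a)
m=(t.max(2)<50).astype(np.uint8)
n,l,st,c=cv2.connectedComponentsWithStats(m)
for i in range(1,n):
    if 240<c[i][0]<420 and 185<c[i][1]<315: print(st[i],c[i],onz("top",*c[i],30),onz("top",*c[i],92))
hs=cv2.cvtColor(t,cv2.COLOR_BGR2HSV)
E
```

```text
[290 206   4   4  13] [291.84615385 207.53846154] [672.95251561 125.30808249  30.        ] [655.64497786 121.8996322   92.        ]
[337 209   4   3  10] [338.5 209.8] [6.67418206e+02 3.27699467e-02 3.00000000e+01] [650.40936266   3.38560323  92.        ]
[258 236  11  12 106] [263.05660377 241.50943396] [579.65151018 199.92065909  30.        ] [567.37955799 192.48526384  92.        ]
[388 264   9   3  21] [391.52380952 265.0952381 ] [ 518.05884176 -138.52106639   30.        ] [ 509.1111319  -127.69028906   92.        ]
[285 287   4   4  13] [286.61538462 288.38461538] [456.16148022 135.71181933  30.        ] [450.55445741 131.74186484  92.        ]
[333 289   4   4  12] [334.75       290.58333333] [450.82207405  10.97698646  30.        ] [445.50322645  13.73914509  92.        ]
[359 309   1   1   1] [359. 309.] [403.67307164 -51.30431061  30.        ] [400.89892154 -45.1807434   92.        ]
```

View pics/tc.png

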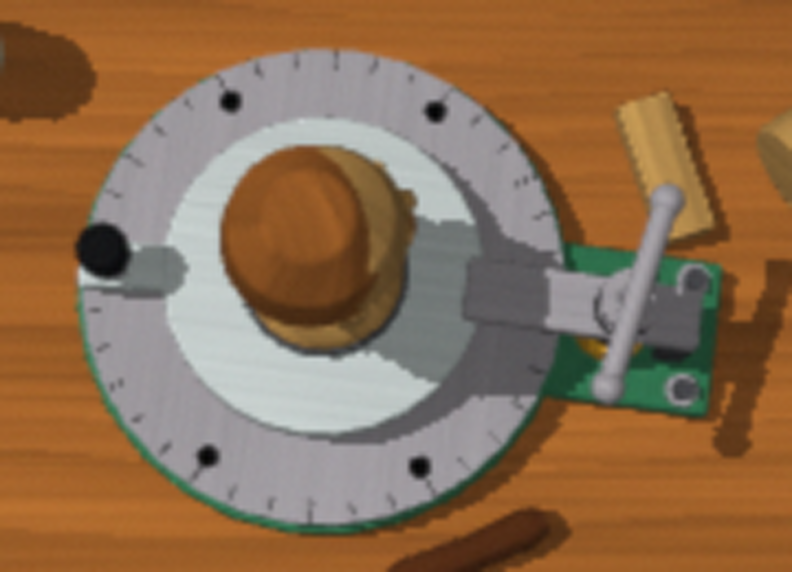

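View pics/sc.png

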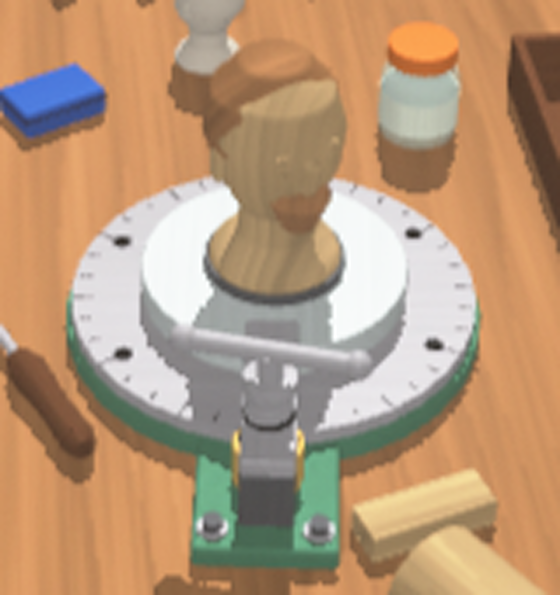

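```bash
cat >> h.py <<'E'
from scipy.spatial.transform import Rotation as Ro
def quat(a):
    y=np.array([np.cos(a),np.sin(a),0]);z=np.array([0,0,-1.]);x=np.cross(y,z)
    return Ro.from_matrix(np.stack([x,y,z],1)).as_quat()
C=np.array([561.8,68.0]);SA=-0.0433
Yd=np.array([-np.sin(SA),np.cos(SA)]);B=C-175*Yd
def tcp(xy,gz): return [float(xy[0]),float(xy[1]),float(gz)+147]
E
python3 - <<'E'
from h import *
print("bolt",B)
a,da=tri(287.9,261,378,272.7);b,db=tri(337.3,268.4,391.8,230.2)
print(a,da,b,db,(a+b)/2,np.linalg.norm(a-b),np.arctan2(*(b-a)[[1,0]])-SA)
print("px bolt130 side/top",proj("side",[*B,130]),proj("top",[*B,130]))
o=manip.get_obs();print(Ro.from_quat(o["orientation"]).as_matrix())
for nm,xy,g in(("knob0",C+125*Yd,95),("bolt",B,138)):
    for a in np.arange(-3.1,3.2,.4):
        q=manip.solve_ik(tcp(xy,g),quat(a));print(nm,round(a,2),None if q is None else np.round(q,2))
E
```

```text
bolt [ 554.22486761 -106.83597276]
[487.25426659 -88.2026935  129.2699848 ] 3.9528888366276194 [ 590.95916005 -124.04722247  130.94030023] 3.4787747379390375 [ 539.10671332 -106.12495798  130.10514251] 109.73752839353659 -0.28948510249785353
px bolt130 side/top [318.55740236 264.6697186 ] [385.06965503 244.34901026]
[[-9.69707686e-01  2.44267644e-01 -5.67607636e-04]
 [ 2.44268288e-01  9.69705822e-01 -1.90317012e-03]
 [ 8.55295478e-05 -1.98416724e-03 -9.99998028e-01]]
knob0 -3.1 None
knob0 -2.7 None
knob0 -2.3 None
knob0 -1.9 [ 0.29  0.27  1.92 -0.    0.95  2.19]
knob0 -1.5 [ 0.29  0.27  1.92 -0.    0.95  1.79]
knob0 -1.1 [ 0.29  0.27  1.92 -0.    0.95  1.39]
knob0 -0.7 [ 0.29  0.27  1.92 -0.    0.95  0.99]
knob0 -0.3 [ 0.29  0.27  1.92 -0.    0.95  0.59]
knob0 0.1 [ 0.29  0.27  1.92 -0.    0.95  0.19]
knob0 0.5 [ 0.29  0.27  1.92 -0.    0.95 -0.21]
knob0 0.9 [ 0.29  0.27  1.92 -0.    0.95 -0.61]
knob0 1.3 [ 0.29  0.27  1.92 -0.    0.95 -1.01]
knob0 1.7 [ 0.29  0.27  1.92 -0.    0.95 -1.41]
knob0 2.1 [ 0.29  0.27  1.92 -0.    0.95 -1.81]
knob0 2.5 [ 0.29  0.27  1.92 -0.    0.95 -2.21]
knob0 2.9 None
bolt -3.1 None
bolt -2.7 [-0.23  0.16  1.96 -0.    1.02  2.47]
bolt -2.3 [-0.23  0.16  1.96 -0.    1.02  2.07]
bolt -1.9 [-0.23  0.16  1.96 -0.    1.02  1.67]
bolt -1.5 [-0.23  0.16  1.96 -0.    1.02  1.27]
bolt -1.1 [-0.23  0.16  1.96 -0.    1.02  0.87]
bolt -0.7 [-0.23  0.16  1.96 -0.    1.02  0.47]
bolt -0.3 [-0.23  0.16  1.96 -0.    1.02  0.07]
bolt 0.1 [-0.23  0.16  1.96 -0.    1.02 -0.33]
bolt 0.5 [-0.23  0.16  1.96 -0.    1.02 -0.73]
bolt 0.9 [-0.23  0.16  1.96 -0.    1.02 -1.13]
bolt 1.3 [-0.23  0.16  1.96 -0.    1.02 -1.53]
bolt 1.7 [-0.23  0.16  1.96 -0.    1.02 -1.93]
bolt 2.1 [-0.23  0.16  1.96 -0.    1.02 -2.33]
bolt 2.5 None
bolt 2.9 None
```

```bash
python3 - <<'E'
from h import *
s=cv2.imread("pics/side0.png")
m=(s.max(2)<75).astype(np.uint8)
n,l,st,c=cv2.connectedComponentsWithStats(m)
P=[]
for i in range(1,n):
    if 255<c[i][0]<372 and 220<c[i][1]<290: print(st[i],c[i],onz("side",*c[i],30))
H=[(122,241),(413,233),(434,345),(123,354)]
p=np.array([onz("side",235+u/3.5,165+v/3.5,30) for u,v in H]);print(p,p.mean(0))
E
```

```text
[352 231   2   2   4] [352.5 231.5] [674.43192987 125.99425001  30.        ]
[268 233   3   2   5] [269.2 233.6] [458.116071   136.65433443  30.        ]
[357 263   4   2   6] [358.83333333 263.33333333] [6.68910894e+02 6.52693026e-01 3.00000000e+01]
[268 265   4   2   7] [269.71428571 265.57142857] [452.49882193  12.58555787  30.        ]
[309 284  10   4  10] [313.5 286.3] [549.53631083 -69.16052368  30.        ]
[[ 4.59742225e+02  1.35437169e+02  3.00000000e+01]
 [ 6.75683959e+02  1.25579856e+02  3.00000000e+01]
 [ 6.69162781e+02 -2.50801394e-01  3.00000000e+01]
 [ 4.53410135e+02  1.04200132e+01  3.00000000e+01]] [564.49977509  67.79655921  30.        ]
```

```bash
cat >> h.py <<'E'
C=np.array([562.6,68.5]);HA=np.pi/2-0.0433   # knob angle at start
B=np.array([540.,-105.3]);SA=-0.1295
def knob(d): return C+125*np.array([np.cos(HA+d),np.sin(HA+d)])
KY=HA-np.pi/2
def st(t=""):
    o=manip.get_obs();print(t,round(o["time_s"],2),np.round(o["tcp_pos"],1),"F",np.round(o["force"],1),"M",np.round(o["wrist_torque"],2),"op",round(o["opening"],1));return o
E
python3 - <<'E'
from h import *
manip.goto(tcp(knob(0),210),quat(KY));st("above")
manip.move_gripper(60)
manip.line_to(tcp(knob(0),94),max_speed=120);st("down")
manip.move_gripper(20,30);st("grip")
cv2.imwrite("pics/s1.png",manip.capture("side"));cv2.imwrite("pics/t1.png",manip.capture("top"))
E
python3 -c "
import cv2,numpy as np
a=cv2.imread('pics/s1.png')[140:340,200:440];b=cv2.imread('pics/t1.png')[180:380,210:430]
cv2.imwrite('pics/c1.png',np.hstack([cv2.resize(a,(400,333)),cv2.resize(b,(366,333))]))"
```

```text
above 2.3 [567.8 194.3 357.1] F [ 0.3  0.4 -0.1] M [-0.05  0.08  0.03] op 88.5
down 4.0 [568.5 193.6 241.9] F [0.2 0.5 0.5] M [-0.06  0.02 -0.  ] op 60.1
grip 4.58 [568.2 193.4 241.3] F [-0.6  0.   1.4] M [-0.08  0.08  0.  ] op 28.9
```

View pics/c1.png

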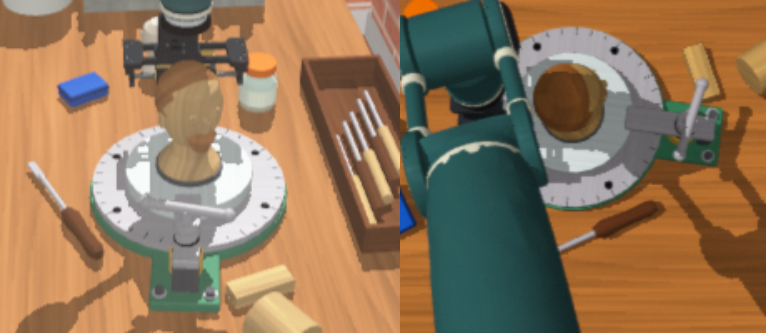

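The side view shows the gripper closed behind the carving; the top view shows the arm clear of it. An opening of 28.9 fits the 30 mm knob. Next I lift the knob and swing it round.

```bash
python3 - <<'E'
from h import *
manip.move_gripper(20,40)
manip.line_to(tcp(knob(0),104.5),max_speed=40);o=st("lift")
if o["force"][2]<-3 and o["opening"]>25:
    for i in range(1,9):
        d=1.047*i/8
        manip.line_to(tcp(knob(d),104.5),quat(KY+d),max_speed=60)
        o=st(i)
        if o["opening"]<25 or np.hypot(*o["force"][:2])>25: print("STOP");break
E
```

```text
lift 5.32 [567.4 193.4 250.5] F [ 1.4  2.3 -9.4] M [ 0.25 -0.3   0.17] op 28.2
1 5.74 [551.  193.  250.8] F [ 0.4  1.8 -8.1] M [0.31 0.03 0.27] op 28.7
2 6.17 [535.3 190.5 251.2] F [-0.8  2.1 -7.6] M [0.23 0.13 0.23] op 28.6
3 6.59 [519.8 186.  251.4] F [-0.3  2.8 -8.5] M [0.27 0.14 0.22] op 28.6
4 7.02 [504.9 179.4 251.4] F [-1.4  1.5 -7.9] M [0.29 0.19 0.2 ] op 28.5
5 7.44 [491.  170.9 251.5] F [-1.   2.9 -8.9] M [0.2  0.18 0.2 ] op 28.7
6 7.87 [478.3 160.6 251.5] F [-1.   1.7 -8.9] M [0.18 0.15 0.21] op 28.5
7 8.29 [467.1 148.9 251.6] F [ 0.2  1.5 -8.6] M [0.08 0.14 0.21] op 28.6
8 8.72 [457.5 135.7 251.7] F [ 0.7 -0.2 -9.1] M [ 0.02 -0.01  0.29] op 28.0
```

```bash
python3 - <<'E'
from h import *
r=manip.line_to(tcp(knob(1.047),96),max_speed=40,f_stop=15);st(f"low {r}")
manip.move_gripper(50);st("rel")
manip.line_to(tcp(knob(1.047),210));st("up")
manip.goto(tcp(np.array([440,300]),250),quat(KY+1.047));st()
cv2.imwrite("pics/s2.png",manip.capture("side"));cv2.imwrite("pics/t2.png",manip.capture("top"))
for n,f in(("top","t2"),("side","s2")):
    t=cv2.imread(f"pics/{f}.png");m=(t.max(2)<(50 if n=="top" else 60)).astype(np.uint8)
    k,l,S,c=cv2.connectedComponentsWithStats(m)
    u=proj(n,[*knob(1.047),92]);print(n,"expect",u,"at 100",proj(n,[*knob(1.047),100]))
    for i in range(1,k):
        if np.hypot(*(c[i]-u))<25 and S[i][4]>3: print(S[i],c[i],onz(n,*c[i],92))
a=cv2.imread('pics/s2.png')[165:315,225:405];b=cv2.imread('pics/t2.png')[180:330,230:410]
cv2.imwrite('pics/c2.png',np.hstack([cv2.resize(a,(400,333),interpolation=2),cv2.resize(b,(400,333),interpolation=2)]))
E
```

```text
low False 9.08 [457.6 135.9 243.1] F [ 0.8  2.  -5.6] M [ 0.28 -0.01  0.11] op 27.8
rel 9.58 [457.4 135.6 243.4] F [-0.7 -0.3 -0.2] M [-0.05  0.01 -0.06] op 50.2
up 10.49 [456.7 135.5 356. ] F [-0.2  0.2 -0.7] M [-0.05  0.01  0.04] op 50.6
 11.21 [439.7 299.5 395.6] F [-0.2 -0.1  0.7] M [-0.01  0.01  0.01] op 50.0
top expect [285.06624109 285.68183075] at 100 [284.84933918 285.36416514]
[280 281  12  12 101] [285.17821782 286.25742574] [455.75595131 135.34935831  92.        ]
side expect [268.13843017 214.55361782] at 100 [268.04338084 211.98615033]
[264 214  10   7  29] [268.06896552 217.13793103] [456.41241276 124.85249262  92.        ]
```

View pics/c2.png

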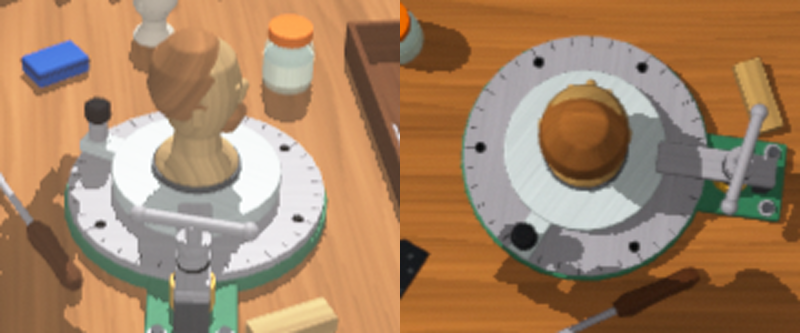

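The side crop shows the knob upright over the next hole at about (268,215), and the top view has it at (285,286), within 1 px of expected. Now I check its height by its row extent and measure the T-bar.

```bash
python3 - <<'E'
from h import *
t=cv2.imread("pics/s2.png");m=((t.max(2)<95)).astype(np.uint8);m[:,:255]=0;m[:,282:]=0;m[:200]=0;m[232:]=0
k,l,S,c=cv2.connectedComponentsWithStats(m)
for i in range(1,k): print(S[i],c[i])
K=knob(1.047)
v=np.array([0.12,0.99])
for lift in(0,8):
    print(lift,"top back rim",proj("side",[*(K+15*v),104.5+lift]),"bottom front rim",proj("side",[*(K-15*v),79.5+lift]))
print(t[203:232,268].max(1))
a=np.hstack([cv2.resize(cv2.imread('pics/s2.png')[240:300,270:360],(400,267),interpolation=2)[:, :],cv2.resize(cv2.imread('pics/t2.png')[215:290,350:425],(267,267),interpolation=2)])
cv2.imwrite("pics/c3.png",a)
E
```

```text
[263 210  12  11 107] [268.3271028 214.8411215]
0 top back rim [268.38855758 207.02533542] bottom front rim [267.88699886 222.12114465]
8 top back rim [268.29462568 204.43835991] bottom front rim [267.7908217  219.57342447]
[212 211 211 213 211 168 101  70  71  72  70  67  61  59  60  59  60  59
 122 146 145 144 146 146 146 145 159 173 174]
```

View pics/c3.png

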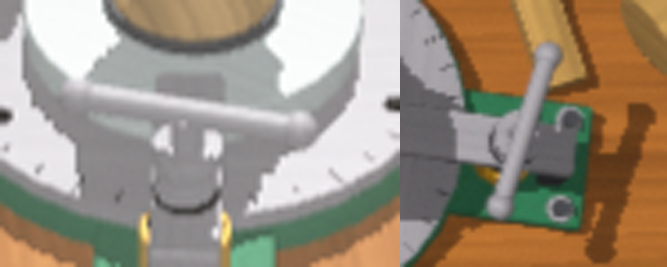

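Knob rows 208.5–221 and centroid 214.8 match "home" (214.55 expected, 212 if riding on the plate). So the plunger is home. The T-bar balls are at about (288,261) and (337,268) in the side view. Next is the bolt.

```bash
cat >> h.py <<'E'
def shot(k):
    s=manip.capture("side");cv2.imwrite(f"pics/b_s{k}.png",s);return s
def mosaic(ks,out,box=(225,315,265,365),f=3,cols=2):
    ims=[]
    for k in ks:
        a=cv2.imread(f"pics/b_s{k}.png")[box[0]:box[1],box[2]:box[3]];a=cv2.resize(a,None,fx=f,fy=f,interpolation=2)
        cv2.putText(a,str(k),(3,20),0,.6,(0,0,255),2);ims.append(a)
    while len(ims)%cols: ims.append(ims[0]*0)
    cv2.imwrite(out,np.vstack([np.hstack(ims[i:i+cols]) for i in range(0,len(ims),cols)]))
E
python3 - <<'E'
from h import *
a0=-1.904
manip.goto([440,300,417],quat(KY+1.047))
q=manip.solve_ik(tcp(B,275),quat(a0));print(q)
manip.goto(tcp(B,275),quat(a0));st("above")
manip.line_to(tcp(B,136),max_speed=120,f_stop=8);st("down")
shot("i0");cv2.imwrite("pics/b_ti.png",manip.capture("top"))
manip.move_gripper(19,5);st("loose")
shot("i1")
mosaic(["i0","i1"],"pics/c4.png",f=4,cols=2)
E
```

```text
[-2.37857401e-01  1.70583952e-02  1.85150095e+00 -4.44089210e-16
  1.27303331e+00  1.66614260e+00]
above 13.39 [ 540.  -104.9  421.7] F [-0.5  0.2  0.7] M [ 0.    0.16 -0.06] op 50.0
down 14.7 [ 540.5 -105.4  284. ] F [-1.   0.3 -0.2] M [0.05 0.09 0.02] op 49.8
loose 15.42 [ 540.  -105.3  283. ] F [0.6 0.3 0.5] M [ 0.09  0.12 -0.03] op 19.1
```

View pics/c4.png

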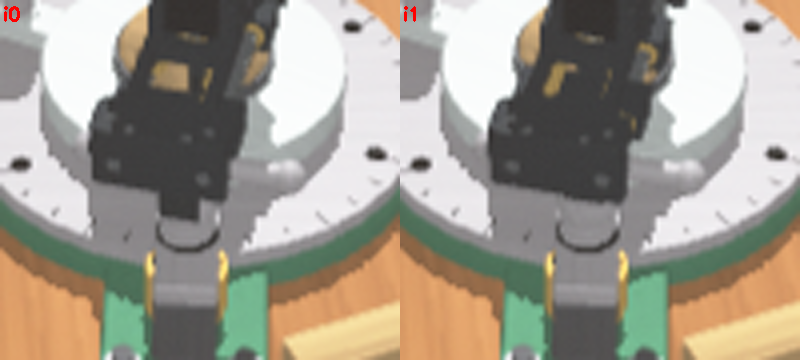

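View pics/b_ti.png

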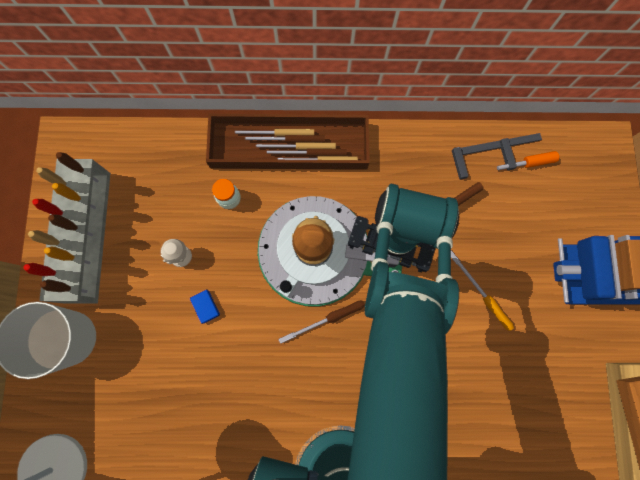

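The side crops show both jaws round the bar's middle. The collar's dark lower arc at about (312,287) and the right ball at (337,267) are both visible. The collar is round, so that arc should show height alone. I turn backward in small steps and track it.

```bash
cat >> h.py <<'E'
def arc(s):
    g=cv2.cvtColor(s,cv2.COLOR_BGR2GRAY)[276:298,307:317].astype(float).min(1)*0+cv2.cvtColor(s,cv2.COLOR_BGR2GRAY)[276:298,309:315].mean(1)
    i=int(np.argmin(g));w=np.clip(np.median(g)-g,0,None);w[:max(0,i-3)]=0;w[i+4:]=0
    return round(276+float((np.arange(22)*w).sum()/w.sum()),2),round(g.min(),0)
A0=-1.904
def turn(d,gz0=136.):
    manip.goto(tcp(B,gz0+8*d/(2*np.pi)),quat(A0+d))
E
python3 - <<'E'
from h import *
for f in("i0","i1"): print(f,arc(cv2.imread(f"pics/b_s{f}.png")))
ks=[]
for i in range(1,9):
    d=0.15*i;turn(d);s=shot(i);ks.append(i);o=manip.get_obs()
    print(i,d,round(o["time_s"],2),"arc",arc(s),np.round(o["force"],1),np.round(o["wrist_torque"],2))
mosaic(ks,"pics/c5.png",f=2,cols=4)
E
```

```text
i0 (277.46, np.float64(63.0))
i1 (286.98, np.float64(64.0))
1 0.15 15.78 arc (286.99, np.float64(64.0)) [0.7 1.5 0.1] [ 0.3  -0.05  0.02]
2 0.3 16.1 arc (287.0, np.float64(64.0)) [ 4.   2.8 -1.2] [ 0.57 -0.47 -0.12]
3 0.44999999999999996 16.42 arc (286.98, np.float64(66.0)) [ 4.   4.4 -1.1] [ 0.68 -0.55 -0.01]
4 0.6 16.73 arc (286.98, np.float64(64.0)) [ 3.4  5.1 -1. ] [ 0.79 -0.47 -0.09]
5 0.75 17.05 arc (286.98, np.float64(64.0)) [ 2.9  6.4 -1. ] [ 0.9 -0.4 -0.1]
6 0.8999999999999999 17.37 arc (286.99, np.float64(64.0)) [ 2.3  6.3 -0.7] [ 0.85 -0.23 -0.08]
7 1.05 17.68 arc (287.01, np.float64(64.0)) [1.5 6.3 0.4] [ 1.01 -0.13 -0.07]
8 1.2 18.0 arc (287.03, np.float64(65.0)) [1.  6.2 0.6] [ 0.91  0.07 -0.05]
```

View pics/c5.png

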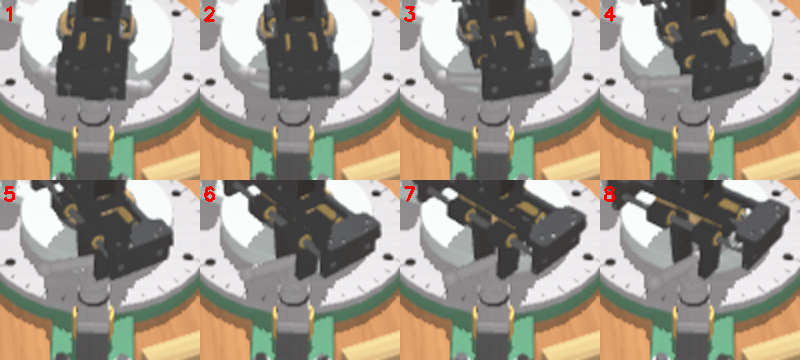

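The dark arc stays fixed at row 287, so it is the strap's hole and not the collar. There is also a side push of about 6 N toward +y. I re-centre along the force and open slightly, so friction does not hold the bolt up.

```bash
python3 - <<'E'
from h import *
d=1.2
manip.move_gripper(21);st("open")
for sx,sy in((0,1),(0,2)):
    manip.line_to(tcp(B+[sx,sy],136+8*d/(2*np.pi)),max_speed=20);st((sx,sy))
shot("j0")
cv2.imwrite("pics/c6.png",np.hstack([cv2.resize(cv2.imread(f"pics/b_s{k}.png")[240:300,280:345],None,fx=6,fy=6,interpolation=2) for k in("1","j0")]))
E
```

```text
open 18.24 [ 539.7 -105.1  284.3] F [-0.4  3.6  0.5] M [ 0.51  0.13 -0.05] op 20.9
(0, 1) 18.49 [ 539.7 -104.5  284.3] F [-1.8  0.7 -1.2] M [ 0.18  0.27 -0.03] op 21.4
(0, 2) 18.74 [ 540.1 -103.6  284.6] F [-0.8 -0.5 -0. ] M [-0.03  0.13  0.01] op 20.7
```

View pics/c6.png

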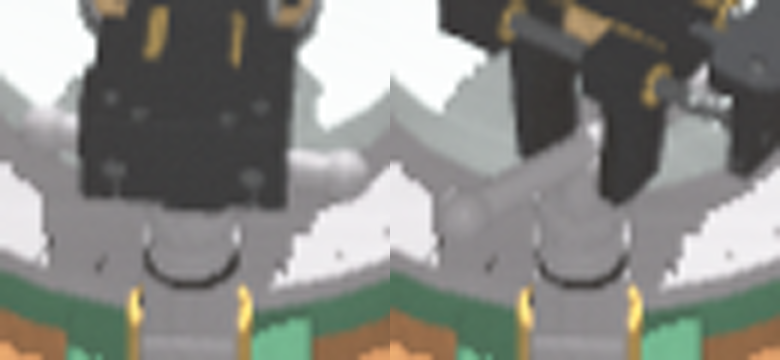

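```bash
cat >> h.py <<'E'
B=np.array([540.,-103.8])
E
python3 - <<'E'
from h import *
turn(1.2)
ks=[]
for i in range(9,15):
    d=0.15*i;turn(d);s=shot(i);ks.append(i);o=manip.get_obs()
    print(i,round(d,2),round(o["time_s"],2),np.round(o["force"],1),np.round(o["wrist_torque"],2))
mosaic(ks,"pics/c7.png",box=(245,305,278,344),f=4,cols=3)
E
```

```text
9 1.35 19.36 [0.4 4.4 1.4] [ 0.67  0.08 -0.05]
10 1.5 19.68 [-1.1  5.2  1.1] [ 0.7   0.18 -0.05]
11 1.65 19.99 [-1.5  4.6  1.1] [ 0.67  0.31 -0.05]
12 1.8 20.31 [-2.5  4.8  1.1] [ 0.66  0.39 -0.06]
13 1.95 20.62 [-2.8  4.6  0.4] [ 0.54  0.5  -0.08]
14 2.1 20.94 [-3.5  4.3  1.3] [ 0.53  0.61 -0.09]
```

View pics/c7.png

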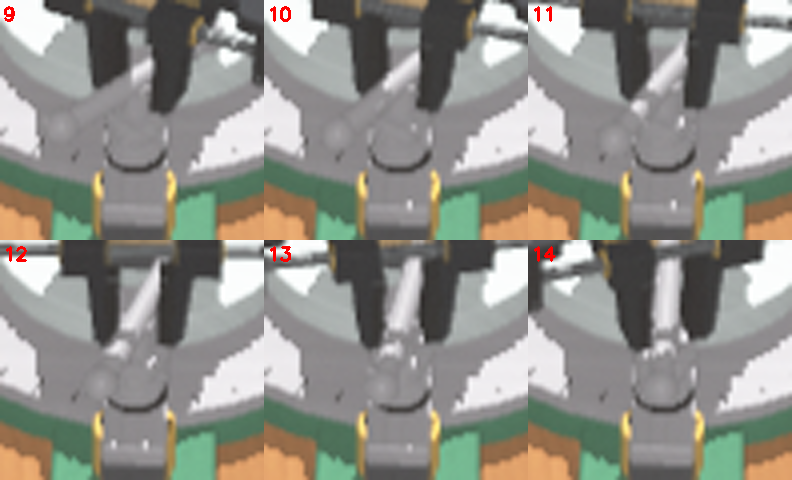

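```bash
cat >> h.py <<'E'
def ball(u,v,R=50,near=True):
    o,d=ray("side",u,v);p=o[:2]-B;a=d[:2]@d[:2];b=p@d[:2];c=p@p-R*R
    D=b*b-a*c
    if D<0: D=0
    t=(-b-np.sqrt(D))/a if near else (-b+np.sqrt(D))/a
    q=o+t*d;return round(float(np.arctan2(*(q[:2]-B)[::-1])),3),round(float(q[2]),1)
E
python3 - <<'E'
from h import *
for R in(50,54.8):
  print(R,"start",ball(287.9,261,R),ball(287.9,261,R,False),ball(337.3,268.4,R),ball(337.3,268.4,R,False))
  for k,(u,v) in {8:(58,143),9:(60,128),10:(73,136),11:(87,142),12:(100,142),13:(121,143),14:(132,145)}.items():
    if k==8: u,v=292.5,275.8
    else: u,v=278+u/4,245+v/4
    th,z=ball(u,v,R); d=.15*k
    print(k,th,z,"jaw-perp",round(A0+d-np.pi/2+0,3))
E
```

```text
50 start (3.068, 139.9) (3.068, 139.9) (-0.188, 122.3) (-0.188, 122.3)
8 -2.653 121.1 jaw-perp -2.275
9 -2.615 119.0 jaw-perp -2.125
10 -2.405 120.5 jaw-perp -1.975
11 -2.219 121.4 jaw-perp -1.825
12 -2.065 124.7 jaw-perp -1.675
13 -1.835 127.0 jaw-perp -1.525
14 -1.719 126.2 jaw-perp -1.375
54.8 start (-2.882, 155.6) (2.736, 124.3) (-0.188, 122.3) (-0.188, 122.3)
8 -2.529 128.5 jaw-perp -2.275
9 -2.5 126.2 jaw-perp -2.125
10 -2.328 126.4 jaw-perp -1.975
11 -2.166 126.6 jaw-perp -1.825
12 -2.03 129.5 jaw-perp -1.675
13 -1.823 131.6 jaw-perp -1.525
14 -1.717 130.7 jaw-perp -1.375
```

```bash
cat >> h.py <<'E'
B=np.array([539.3,-102.6])
E
python3 - <<'E'
from h import *
ks=[14]
for i in range(15,20):
    d=0.15*i;turn(d);s=shot(i);ks.append(i);o=manip.get_obs()
    print(i,round(d,2),round(o["time_s"],2),np.round(o["force"],1),np.round(o["wrist_torque"],2))
mosaic(ks,"pics/c8.png",box=(245,305,278,344),f=4,cols=3)
E
```

```text
15 2.25 21.26 [-2.2 -0.1  0.6] [-0.1   0.45 -0.05]
16 2.4 21.57 [-2.9 -1.6 -1.3] [-0.26  0.51 -0.01]
17 2.55 21.89 [-3.5 -1.7 -0.6] [-0.42  0.67  0.03]
18 2.7 22.21 [-3.8 -3.1 -0.7] [-0.46  0.7  -0.04]
19 2.85 22.52 [-3.9 -3.4 -0.8] [-0.53  0.68 -0.06]
```

View pics/c8.png

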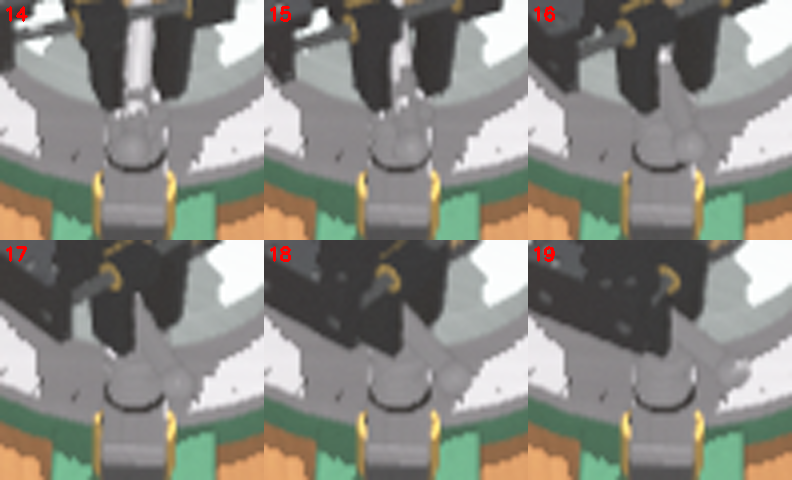

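```bash
cat > ex.py <<'E'
from h import *
import sys
P={9:(60,128),10:(73,136),11:(87,142),12:(100,142),13:(121,143),14:(132,146),15:(144,146),16:(162,146),17:(178,143),18:(191,138),19:(209,133)}
import h
h.B=np.array([539.3,-104.0])
for k,(u,v) in P.items():
    print(k,ball(278+u/4,245+v/4,50),ball(278+u/4,245+v/4,54.8),round(A0+.15*k-np.pi/2-.36,2))
E
python3 ex.py; python3 - <<'E'
import cv2,numpy as np
cols=[]
for k in (1,12,13,14,15,16,17,18,19):
    a=cv2.imread(f"pics/b_s{k}.png")[262:296,300:324];cols.append(cv2.resize(a,None,fx=3.6,fy=10,interpolation=cv2.INTER_CUBIC))
cv2.imwrite("pics/c9.png",np.hstack(cols))
E
```

```text
9 (-2.592, 120.2) (-2.481, 127.1) -2.48
10 (-2.387, 121.3) (-2.312, 127.1) -2.33
11 (-2.203, 122.1) (-2.152, 127.2) -2.18
12 (-2.05, 125.2) (-2.017, 130.0) -2.03
13 (-1.822, 127.4) (-1.81, 131.9) -1.88
14 (-1.705, 125.8) (-1.705, 130.3) -1.73
15 (-1.579, 125.6) (-1.59, 130.2) -1.58
16 (-1.384, 124.0) (-1.414, 128.7) -1.43
17 (-1.199, 123.0) (-1.249, 128.1) -1.28
18 (-1.034, 122.5) (-1.105, 128.2) -1.13
19 (-0.747, 116.9) (-0.871, 124.3) -0.98
```

View pics/c9.png

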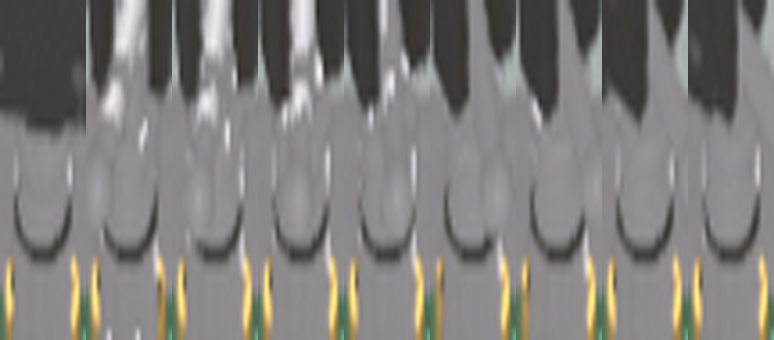

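```bash
cat > ov.py <<'E'
from h import *
import h,sys
h.B=np.array([539.3,-104.0])
def over(k,lag=.36,f=6,box=(250,300,285,350),z0=130.5,tag=""):
    a=cv2.resize(cv2.imread(f"pics/b_s{k}.png")[box[0]:box[1],box[2]:box[3]],None,fx=f,fy=f,interpolation=2)
    d=.15*float(k); th=A0+d-np.pi/2-lag
    for z,c in((z0,(0,0,255)),(z0-8,(255,0,0))):
        for dt in np.arange(-.3,.31,.1):
            u,v=proj("side",[*(h.B+54.8*np.array([np.cos(th+dt),np.sin(th+dt)])),z])
            cv2.circle(a,(int((u-box[2]+.5)*f),int((v-box[0]+.5)*f)),5 if abs(dt)<.01 else 2,c,-1 if abs(dt)<.01 else 1)
    return cv2.putText(a,str(k),(3,20),0,.6,(0,200,0),2)
E
python3 - <<'E'
from ov import *
z=lambda k:131+8*(.15*k-.36)/6.283
r=[over(k,z0=z(k)) for k in (10,12)]+[over(k,z0=z(k)) for k in (18,19)]
cv2.imwrite("pics/c10.png",np.vstack([np.hstack(r[:2]),np.hstack(r[2:])]))
E
```

```text
(no output)
```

View pics/c10.png

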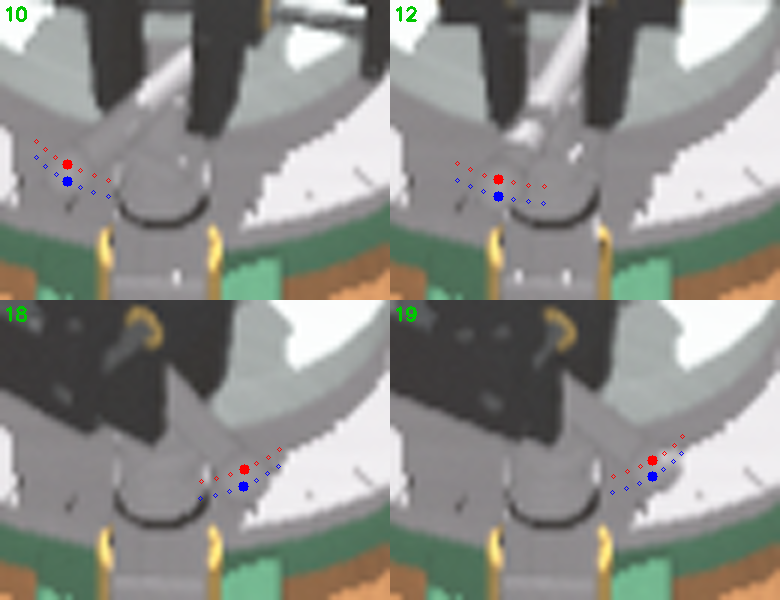

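```bash
cat >> h.py <<'E'
B=np.array([539.3,-103.6])
E
python3 - <<'E'
from ov import *
import h
h.B=np.array([539.3,-103.4])
for i in range(20,24):
    d=0.15*i;turn(d);s=shot(i);o=manip.get_obs()
    print(i,round(d,2),round(o["time_s"],2),np.round(o["force"],1),np.round(o["wrist_torque"],2))
h.B=np.array([539.3,-104.0])
r=[over(k,z0=131+8*(.15*k-.36)/6.283) for k in (20,21,22,23)]
cv2.imwrite("pics/c11.png",np.vstack([np.hstack(r[:2]),np.hstack(r[2:])]))
E
```

```text
20 3.0 22.84 [-5.2 -1.3 -0.5] [-0.09  0.65 -0.06]
21 3.15 23.16 [-3.3 -0.3 -0.6] [-0.13  0.69 -0.11]
22 3.3 23.48 [-4.  -1.3 -1.1] [-0.18  0.56 -0.03]
23 3.45 23.79 [-1.1 -1.6 -1.4] [-0.22  0.29  0.01]
```

View pics/c11.png

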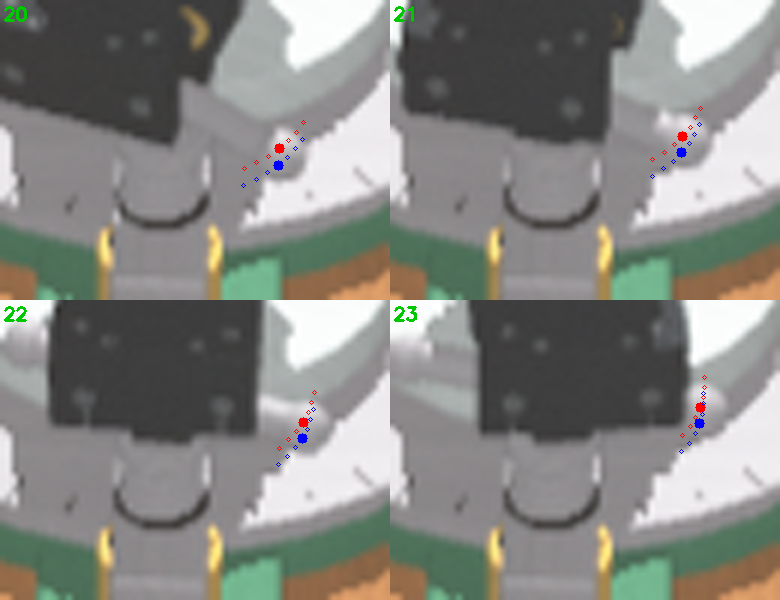

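The ball sits at about (324,270), (336,274), (337,271) and (338,267) in frames 20–23, following the undropped trace. The side forces are about 4 N, so I open wide as a test that friction isn't holding the bolt up, then go on.

```bash
python3 - <<'E'
from ov import *
import h
manip.move_gripper(30);st("open");shot("23.01")
manip.move_gripper(20.5);st("loose")
h.B=np.array([539.3,-104.0])
for i in (24,25):
    d=0.15*i;turn(d);s=shot(i);o=manip.get_obs()
    print(i,round(d,2),round(o["time_s"],2),np.round(o["force"],1),np.round(o["wrist_torque"],2))
r=[over(k,z0=131+8*(.15*float(k)-.36)/6.283) for k in (23,"23.01",24,25)]
cv2.imwrite("pics/c12.png",np.vstack([np.hstack(r[:2]),np.hstack(r[2:])]))
E
```

```text
open 24.13 [ 539.8 -103.3  287.9] F [-0.2  0.2  0.1] M [-0.    0.02  0.01] op 30.1
loose 24.53 [ 539.5 -103.6  287.5] F [ 0.6 -0.9  0.2] M [-0.25 -0.09 -0.02] op 20.8
24 3.6 24.85 [0.2 0.1 0.2] [-0.    0.04  0.04]
25 3.75 25.17 [ 0.4  1.1 -0. ] [ 0.12 -0.01 -0.07]
```

View pics/c12.png

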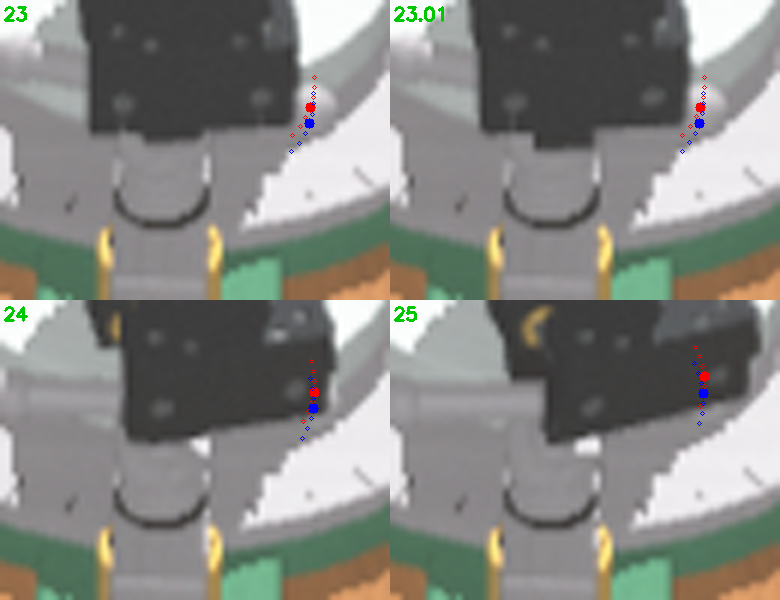

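```bash
python3 - <<'E'
from h import *
mosaic(["22","23","23.01","24","25"],"pics/c13.png",box=(248,298,265,345),f=4.5 and 5,cols=2)
E
```

```text
(no output)
```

View pics/c13.png

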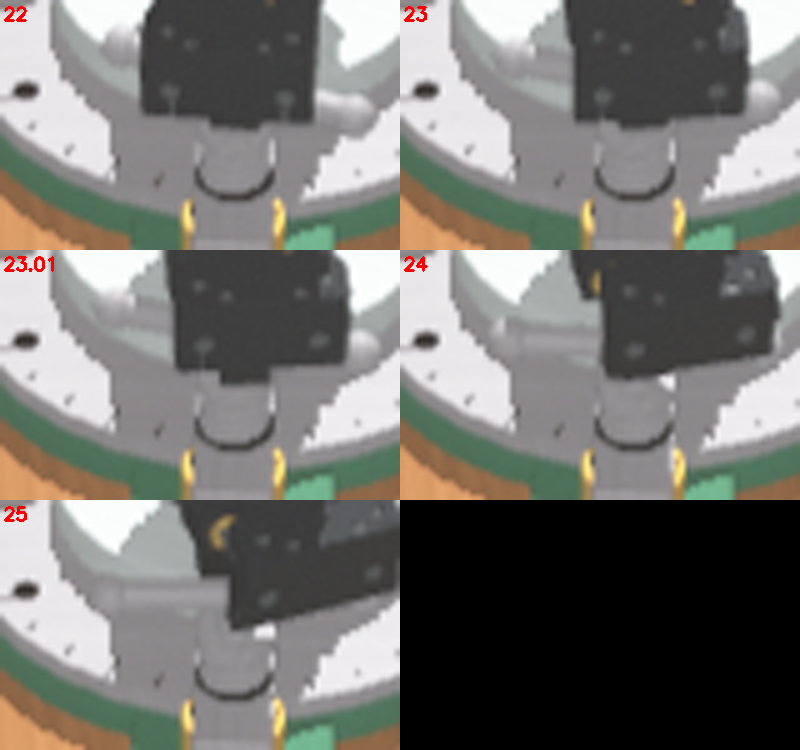

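The left ball jumps from row 259 to 264.6 between frames 23.01 and 24, against about 2 px per step otherwise, and the side forces vanish. So the bolt dropped between those frames. I check with numbers, then lower to follow.

```bash
python3 - <<'E'
from h import *
import h
h.B=np.array([539.3,-104.0])
for k,u,v in((22,122,45),(23,115,55),(24,107,83),(25,110,92)):
    for z in (134,126):
        p=onz("side",265+u/5,248+v/5,z)[:2]-h.B;print(k,z,"r",round(np.hypot(*p),1),"th-pi",round((np.arctan2(p[1],p[0]))%(2*np.pi)-np.pi,3),"exp",round(A0+.15*k-np.pi/2-.37,3))
u=onz("side",265+122/5,248+45/5,134)[:2];w=onz("side",265+350/5,248+112/5,134)[:2];print("f22 bar",np.arctan2(*(w-u)[::-1]),np.linalg.norm(w-u),(u+w)/2)
u=onz("side",265+115/5,248+55/5,134)[:2];w=onz("side",265+763/5-80,248+97/5,134)[:2];print("f23 bar",np.arctan2(*(w-u)[::-1]),np.linalg.norm(w-u),(u+w)/2)
manip.line_to(tcp(h.B,132.8),max_speed=40,f_stop=10);st("low")
manip.move_gripper(20.5)
def fwd(d):
    manip.goto(tcp(h.B,136-8+8*(d+.0)/(2*np.pi)),quat(A0+d))
for d in (3.2,2.6,2.0,1.4):
    fwd(d);st(d)
shot("f0");mosaic(["f0"],"pics/c14.png",box=(240,310,260,360),f=6,cols=1)
E
```

```text
22 134 r 51.8 th-pi -0.474 exp -0.545
22 126 r 56.1 th-pi -0.627 exp -0.545
23 134 r 52.6 th-pi -0.335 exp -0.395
23 126 r 55.7 th-pi -0.495 exp -0.395
24 134 r 54.6 th-pi 0.012 exp -0.245
24 126 r 54.6 th-pi -0.153 exp -0.245
25 134 r 54.2 th-pi 0.122 exp -0.095
25 126 r 53.2 th-pi -0.045 exp -0.095
f22 bar -0.5132732423217572 106.88053182672135 [ 539.71754939 -106.58143038]
f23 bar -0.3443153499841814 110.08377554192798 [ 541.39741145 -105.27276558]
low 25.52 [ 539.1 -103.9  279.2] F [ 0.5  0.5 -1.5] M [ 0.21 -0.11  0.03] op 20.5
3.2 26.32 [ 539.3 -104.2  279.3] F [ 0.6  0.2 -0.1] M [-0.    0.03  0.01] op 20.2
2.6 26.95 [ 539.2 -104.   278.4] F [-1.4  1.1  0.6] M [0.05 0.16 0.03] op 20.4
2.0 27.57 [ 539.1 -104.1  277.6] F [-1.8 -1.1  1.2] M [-0.12  0.39  0.08] op 20.4
1.4 28.2 [ 539.  -104.1  276.7] F [-3.1 -1.   1. ] M [-0.14  0.63  0.02] op 20.2
```

View pics/c14.png

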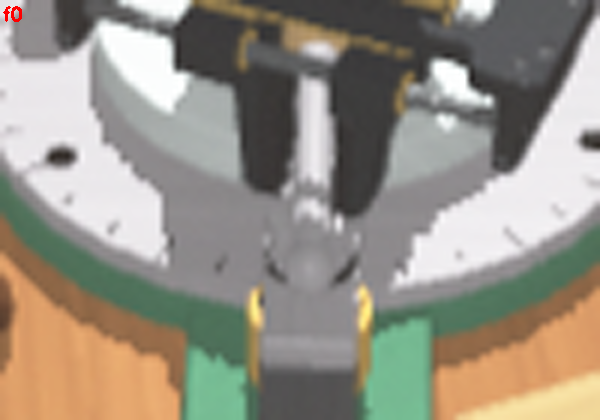

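Numbers agree: r≈54–55 fits z≈134 before the drop and 126 after, and the bar's heading at the drop is about -0.29 rad (±0.08). In this view the ball, pointing at the camera, is at row 284 against 281 on the way up, so the bolt is lower. I continue the forward turn, then regrip.

```bash
cat >> h.py <<'E'
B=np.array([539.0,-104.1])
def fwd(d,yaw_off=0.):
    manip.goto(tcp(B,128+8*d/(2*np.pi)),quat(A0+d+yaw_off))
E
python3 - <<'E'
from h import *
for d in (.8,.2,-.3,-.75):
    fwd(d);st(d)
manip.move_gripper(10,8);st("close")   # aligns the bar with the jaws: t=-0.75
shot("f1")
manip.move_gripper(50);st("open")
o=manip.get_obs();p=list(o["tcp_pos"])
manip.line_to(tcp(B,175),max_speed=120)
shot("f2")
manip.goto(tcp(B,175),quat(A0-.75+np.pi));st("regrip above")
cv2.imwrite("pics/b_t2.png",manip.capture("top"))
mosaic(["f1","f2"],"pics/c15.png",box=(235,310,260,360),f=4,cols=2)
E
```

```text
0.8 28.88 [ 538.8 -104.   275.9] F [-3.4  1.5  1.5] M [0.   0.67 0.05] op 20.5
0.2 29.5 [ 538.9 -103.9  275.1] F [-3.6  0.7  1.6] M [0.21 0.65 0.12] op 20.2
-0.3 30.05 [ 539.2 -104.   274.5] F [-2.5  1.5 -0.2] M [ 0.35  0.5  -0.  ] op 20.4
-0.75 30.56 [ 539.2 -104.1  274. ] F [-1.   1.6 -0.2] M [0.28 0.37 0.03] op 20.5
close 30.84 [ 539.2 -104.3  274. ] F [ 1.  -0.5 -2. ] M [0.08 0.04 0.06] op 17.5
open 31.53 [ 539.  -104.1  274.1] F [-0.3 -0.7 -0.1] M [ 0.01  0.13 -0.01] op 49.8
regrip above 34.78 [ 539.  -104.1  321.9] F [-0.3 -0.  -0.6] M [-0.1   0.05  0.01] op 49.9
```

View pics/c15.png

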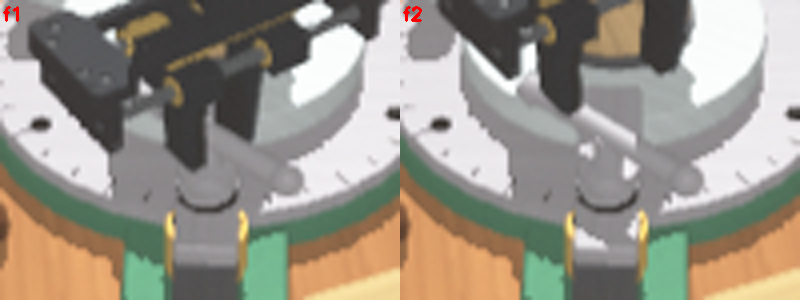

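```bash
python3 - <<'E'
from h import *
for z in(118,121,124):
    u=onz("side",260+130/4,235+88/4,z)[:2];w=onz("side",260+287/4,235+180/4,z)[:2];print(z,np.arctan2(*(w-u)[::-1]),np.linalg.norm(w-u),(u+w)/2, "exp aligned",A0-.75+np.pi-np.pi/2)
b=cv2.imread('pics/b_t2.png')[185:315,330:430];cv2.imwrite('pics/c16.png',cv2.resize(b,None,fx=4,fy=4,interpolation=2))
E
```

```text
118 -0.8207806842981297 112.61723653106763 [ 539.83601545 -103.69703365] exp aligned -1.0832036732051034
121 -0.8207806842981307 112.21504014711145 [ 539.40810475 -107.01229671] exp aligned -1.0832036732051034
124 -0.8207806842981303 111.81284376315524 [ 538.98019405 -110.32755976] exp aligned -1.0832036732051034
```

View pics/c16.png

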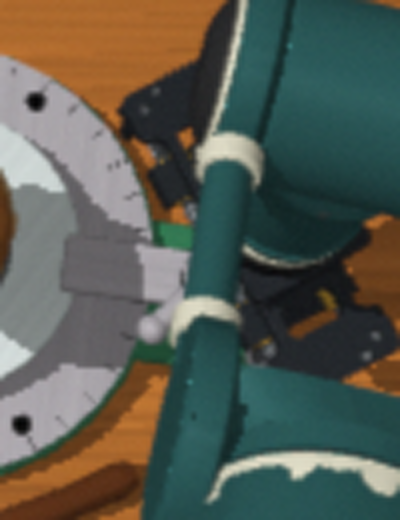

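```bash
python3 - <<'E'
from h import *
B=B-[0,.4]
d=2.65
manip.goto(tcp(B,175),quat(A0+d))
g0=131.
manip.line_to(tcp(B,g0),max_speed=100,f_stop=10);st("down")
manip.move_gripper(10,5);o=st("close test")
k=0
while o["opening"]>15.3 and k<3:
    manip.move_gripper(22);g0+=1.5;k+=1
    manip.line_to(tcp(B,g0),max_speed=30);manip.move_gripper(10,5);o=st(f"close test {g0}")
manip.move_gripper(16.8);st("loose")
for dd in (2.1,1.6,1.1,.6,.043):
    manip.goto(tcp(B,g0+8*(dd-2.65)/(2*np.pi)),quat(A0+dd));st(dd)
shot("g0")
mosaic(["g0"],"pics/c17.png",box=(235,310,260,360),f=6,cols=1)
E
```

```text
down 35.78 [ 539.  -104.5  277.8] F [ 0.1  1.  -0.1] M [ 0.02  0.01 -0.01] op 49.9
close test 36.38 [ 539.2 -104.4  278.3] F [-0.2  1.   0.2] M [ 0.13 -0.07  0.01] op 16.5
close test 132.5 37.18 [ 539.2 -104.4  279.6] F [ 1.   0.3 -0.2] M [ 0.17 -0.13  0.04] op 16.8
close test 134.0 37.98 [ 539.2 -104.4  281.1] F [ 0.5  0.5 -0.5] M [ 0.14 -0.15  0.02] op 16.0
close test 135.5 38.79 [ 539.2 -104.4  282.6] F [ 1.6  1.4 -1. ] M [ 0.12 -0.15  0.05] op 16.3
loose 39.01 [ 539.1 -104.4  282.6] F [1.8 1.1 0.3] M [ 0.17 -0.19 -0.01] op 16.6
2.1 39.6 [ 538.9 -104.3  281.8] F [1.3 2.8 0.7] M [0.34 0.01 0.03] op 16.5
1.6 40.15 [ 538.8 -104.4  281.1] F [-0.9  2.6  1.5] M [0.39 0.24 0.01] op 16.5
1.1 40.7 [ 538.6 -104.3  280.4] F [-2.8  3.5  2.3] M [0.55 0.6  0.04] op 16.7
0.6 41.25 [ 538.5 -104.2  279.7] F [-2.9  3.7  3.2] M [0.69 0.7  0.06] op 16.4
0.043 41.84 [ 538.6 -104.   278.9] F [-3.3  5.4  2. ] M [0.88 0.65 0.04] op 16.7
```

View pics/c17.png

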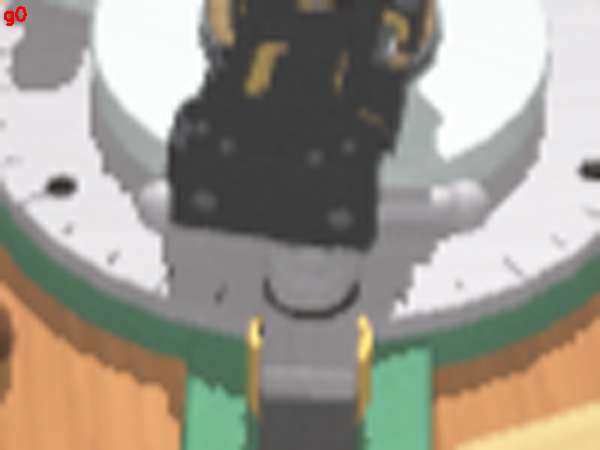

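```bash
cat > m.py <<'E'
from h import *
def bar(u1,v1,u2,v2,z):
    u=onz("side",u1,v1,z)[:2];w=onz("side",u2,v2,z)[:2]
    print(z,"bar yaw",round(np.arctan2(*(w-u)[::-1]),3),"len",round(np.linalg.norm(w-u),1),np.round((u+w)/2,1))
E
python3 - <<'E'
from m import *
for z in(118,120): bar(260+155/6,235+205/6,260+467/6,235+200/6,z)
print("jaw-aligned",A0+.043+np.pi/2)
manip.move_gripper(8,25);st("firm")
shot("g1");cv2.imwrite("pics/b_t3.png",manip.capture("top"))
mosaic(["g1"],"pics/c18.png",box=(235,310,260,360),f=6,cols=1)
E
```

```text
118 bar yaw -0.069 len 113.4 [ 540.1 -105.4]
120 bar yaw -0.069 len 113.1 [ 539.8 -107.6]
jaw-aligned -0.29020367320510343
firm 42.11 [ 538.7 -104.   279. ] F [-3.   5.   3.5] M [0.92 0.65 0.  ] op 15.4
```

View pics/c18.png

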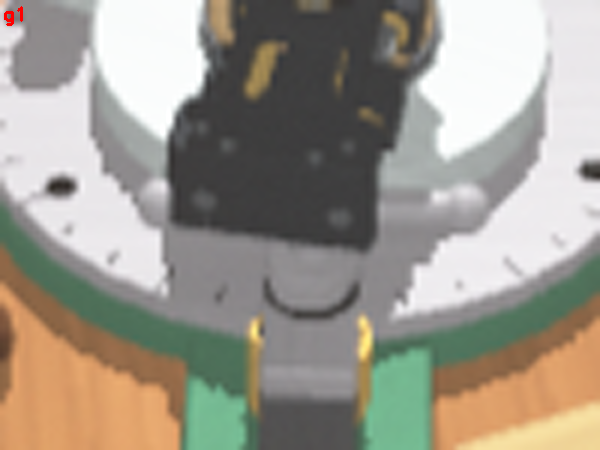

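```bash
python3 - <<'E'
from m import *
B=B-[0,.4]+[-.6,1.2]
g=135.5+8*(.0-2.65)/(2*np.pi)
manip.move_gripper(17,5);st("loose")
manip.line_to(tcp(B,g),max_speed=20);st("shift")
manip.goto(tcp(B,g),quat(A0-.1));st("rot")
manip.move_gripper(8,30);manip.dwell(.3);st("firm")
shot("g2")
a=cv2.imread("pics/b_sg2.png")[240:290,270:350];cv2.imwrite("pics/c19.png",cv2.resize(a,None,fx=8,fy=8,interpolation=2))
E
```

```text
loose 42.42 [ 538.7 -104.1  278.8] F [-1.5  4.6  1.2] M [0.8  0.51 0.04] op 17.2
shift 42.67 [ 538.6 -103.6  279.1] F [ 0.   0.3 -0.7] M [ 0.13  0.19 -0.06] op 17.1
rot 42.94 [ 538.6 -103.6  279.1] F [ 0.6  0.7 -0.4] M [0.14 0.08 0.03] op 17.0
firm 43.46 [ 538.5 -103.5  279.1] F [ 1.9 -2.5 -3.1] M [-0.34 -0.07  0.08] op 14.6
```

View pics/c19.png

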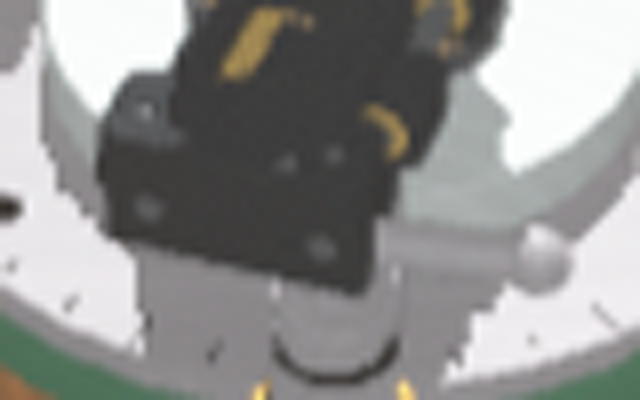

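```bash
python3 - <<'E'
from m import *
for z in(116,117.5,119,121):
    for u,v,t in((270+545/8,240+260/8,"now"),(260+467/6,235+200/6,"g0"),(337.3,268.4,"start")):
        zz=z if t!="start" else z+13
        p=onz("side",u,v,zz)[:2]
        for By in(-104.8,):
            q=p-[539.4,By];print(t,zz,round(np.arctan2(q[1],q[0]),3),round(np.hypot(*q),1))
E
```

```text
now 116 -0.273 58.4
g0 116 -0.04 57.7
start 129 -0.301 56.3
now 117.5 -0.301 58.6
g0 117.5 -0.069 57.5
start 130.5 -0.33 56.5
now 119 -0.329 58.8
g0 119 -0.098 57.3
start 132 -0.36 56.7
now 121 -0.366 59.2
g0 121 -0.137 57.1
start 134 -0.398 57.2
```

```bash
python3 - <<'E'
from m import *
for y in(-.2,-.25,-.3,-.35,-.43):
    p=[proj("side",[539.4+r*np.cos(y),-104.8+r*np.sin(y),117.5]) for r in(15,45)];d=p[1]-p[0];print(y,round(d[1]/d[0],3))
g=cv2.cvtColor(cv2.imread("pics/b_sg2.png"),cv2.COLOR_BGR2GRAY).astype(int)
for u in range(318,338,2): print(u,g[262:280,u])
E
```

```text
-0.2 0.072
-0.25 0.106
-0.3 0.14
-0.35 0.175
-0.43 0.233
318 [ 59  61  62  69  77 121 145 152 156 154 146 141 144 142 138 141 141 141]
320 [151 149 153 152 152 144 143 147 155 155 148 138 133 133 134 133 132 132]
322 [171 171 174 173 171 154 143 146 156 156 152 142 137 139 141 141 138 137]
324 [169 175 177 173 172 158 145 146 153 155 153 144 139 138 141 140 139 138]
326 [168 176 177 174 173 164 148 144 150 155 153 146 138 138 140 140 138 138]
328 [171 175 174 175 174 171 153 143 148 156 156 150 139 138 141 140 138 153]
330 [173 173 170 171 173 172 155 144 146 154 157 151 142 139 141 140 137 214]
332 [176 171 169 169 170 170 155 143 145 154 157 153 145 150 162 220 236 236]
334 [174 172 170 168 167 167 146 137 146 151 151 147 145 154 219 237 236 236]
336 [169 171 170 170 166 150 202 223 208 187 172 161 153 150 158 221 237 236]
```

```bash
python3 - <<'E'
from m import *
t=manip.capture("top");cv2.imwrite("pics/t9.png",t);s=manip.capture("side");cv2.imwrite("pics/s9.png",s)
for f in("t2.png","t9.png"):
    t=cv2.imread("pics/"+f);m=(t.max(2)<50).astype(np.uint8)
    k,l,S,c=cv2.connectedComponentsWithStats(m)
    for i in range(1,k):
        if np.hypot(*(c[i]-[285,286]))<8: print(f,S[i],c[i])
for f in("s2.png","s9.png"):
    t=cv2.imread("pics/"+f);m=((t.max(2)<95)).astype(np.uint8);m[:,:255]=0;m[:,282:]=0;m[:200]=0;m[232:]=0
    k,l,S,c=cv2.connectedComponentsWithStats(m)
    for i in range(1,k): print(f,S[i],c[i])
st("end")
E
```

```text
t2.png [280 281  12  12 101] [285.17821782 286.25742574]
t9.png [280 281  12  11  97] [285.29896907 286.15463918]
s2.png [263 210  12  11 107] [268.3271028 214.8411215]
s9.png [263 210  12  11 107] [268.3271028 214.8411215]
end 43.61 [ 538.5 -103.5  279.2] F [ 1.7 -2.7 -2.6] M [-0.39 -0.1   0.03] op 14.9
```

View pics/s9.png

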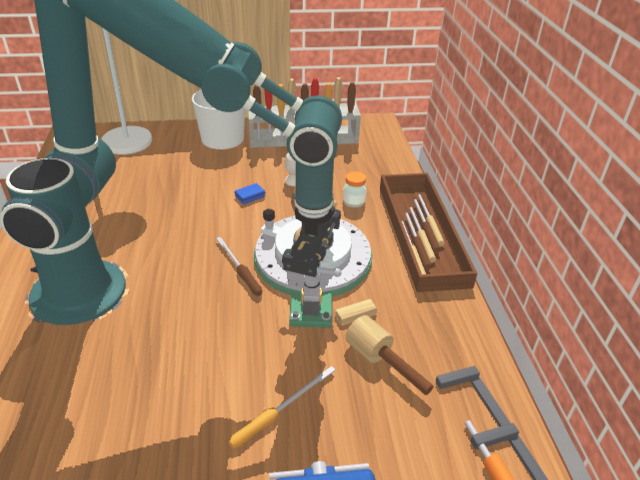

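The last side view shows the knob still home at (268,215), the gripper on the T-bar at about (312,265), and the bench items where they were. I hand in.

```bash
python3 -c "
from cell import manip
manip.hand_in()"
```

```text
the job is handed in; nothing more can be done
```

The job is handed in at about 44 s. The head is on its next station, and the bolt is started one full turn and held in the gripper.

- **Turntable:** I lifted the plunger about 10 mm by its knob, swung it 60° anticlockwise and lowered it into the next hole. The knob was within 1 px of where "home" puts it in both views. It had not moved in the last side picture before handing in.
- **The drop:** I turned the bolt backward between loose fingers in 0.15 rad steps. It dropped about 3.2 rad back from the start. The ball on the bar's end jumped about 3.5 px beyond its steady trend, and the side forces vanished. I ran one small step past the drop before turning forward.
- **Forward turn:** I turned it clockwise one full turn with one regrip, to a heading of about -0.27 rad. The drop was at about -0.25 to -0.32 rad. The bar's height fits about 117.5 mm, against roughly 126 mm just after the drop. I finished with the gripper closed at 30 N, opening 14.6–14.9 mm.

**Checks that were weaker or disagreed:**
- The drop angle is only known to about ±0.1 rad.
- The bar looks about 0.15 rad off the jaw direction even with the grip firm. I set the final turn by the measured bar heading, not by the jaws.
- One of my height cues, the dark arc below the collar, turned out to be fixed and was no use.
- I saw nothing suggesting the carving was touched and no bench item out of place.

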